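# Scrub out the glue pot and hang the brush back

## Task

Swing the glue pot's blue cover fully aside, take the long brush from its rack and scrub the pot: two full strokes, each going down until the bristles press gently on the bottom and then up to the rim. Then hang the brush back in the rack by its collar, upright as it was, let it go, and only then swing the cover fully shut. Leave the mallet, the tin and the level where they are.

Things in the scene. Friction and masses are not known exactly. Their poses are not given: they have to be found in the camera images.
- pot: Round upright aluminium pot on a wooden block (120 x 150 x 20 mm), fixed to the bench. Outer diameter 88 mm, inner 80 mm, rim 125 mm above the bench. Origin on the pot's axis at bench level, z up. The cover's pivot post (14 mm thick, top 145 mm above the bench) is 60 mm from the pot's axis on the pot's +y side. Stands left or right on the bench, turned up to 0.35 rad.
- pot_floor (a point): Centre of the pot's inner floor, 26 mm above the bench and 99 mm below the rim; axes as the pot's, z up.
- lid (a joint): Angle of the blue cover on its vertical pivot: 0 = shut over the pot (stop); grows clockwise seen from above, stop at 2.1. At angle q the cover points from the pivot along the pot's -y axis turned clockwise by q (q = pi/2: along the pot's -x, towards the robot). The mouth is clear above 1.75. Friction about 0.05 N m, stays where left. Starts at 0 to 0.4.
- lid_pivot (a point): On the axis of the cover's pivot, at the level of the cover's top face (135 mm above the bench). The axis is vertical; this point does not move.
- lid_tab (a point): Centre of the upright yellow tab on the cover, to push it by: 8 mm thick, 45 mm long along the cover's radius (55 to 100 mm from the pivot axis), 25 mm high, top 160 mm above the bench. This point is 147 mm above the bench, 78 mm from the pivot axis. The cover is a blue disc 94 mm across, 6 mm thick, its centre 60 mm from the pivot.
- brush_handle (a point): Centre of the brush's orange grip (24 mm thick, 67 mm long). The brush hangs upright, 200 mm long, about 0.11 kg: at the bottom a green bristle head (60 mm across, 55 mm long), then a 12 mm steel rod, a black collar disc (44 mm across, 8 mm thick) and the grip. This point is 41 mm above the collar's underside, 166 mm above the lower end, 34 mm below the top.
- brush_collar (a point): On the brush's axis at the underside of the black collar, 125 mm above the lower end; z along the brush towards the grip. Hanging in the rack this is at rack_seat.
- brush_end (a point): Centre of the lower end face of the bristle head. The bristles give: pressed endways the head is pushed up along the rod by up to 12 mm with 350 N/m (about 2 N at 6 mm), then it is hard.
- brush: The whole brush, origin on its axis at the lower end (bristles not pressed), z up along it.
- rack: Brush rack fixed to the bench; origin on the bench under the seat, z up. Base board 140 x 120 x 16 mm; wooden column 70 mm wide on its +x side, 36 mm from the seat. Two level steel prongs run from the column to the rack's -x, 24 mm apart, each 16 mm wide, ending 42 mm from the seat with 6 mm high turned-up lips (top 171 mm above the bench, the highest point). Turned up to 0.35 rad.
- rack_seat (a point): Place of the collar's underside: midway between the prongs, level with their tops, 165 mm above the bench; axes as the rack's. The rod hangs between the prongs, the collar lies on them. The bristle head does not pass between them: lift the brush 10 to 40 mm, then take it out along the rack's -x, at least 80 mm, before raising it; hang it back in reverse.
- mallet: Bystander: wooden mallet lying on the bench, 235 mm long, head 60 mm high. Origin under it.
- tin: Bystander: tin with a red label, diameter 74 mm, 90 mm high. Origin at its underside.
- level: Bystander: yellow spirit level 200 x 40 x 24 mm lying on the bench. Origin at its underside.

How it is judged:
By the outcome, as a careful person would: the job done as asked, in the order asked, and still so for the second after the job is handed in, with the robot touching nothing.
It also fails if it takes over 72 s, if anything falls off the work surface, if the arm or the gripper's body presses on something with over 40 N, if the wrist force passes 120 N, or if a joint passes its speed limit or range.

## Robot

A 6-joint arm with a two-finger parallel gripper is mounted at the origin on the work surface. World frame = base frame: x ahead of the robot, y to its left, z up, the work surface at z = 0. Lengths are in m, angles in rad, forces in N, time in s.
With the tool pointing down it reaches from about 0.35 to 0.95 m from the base axis. Payload 17.4 kg.
Tool frame: the origin (TCP) lies at the very end of the fingers, on their centre line; the grasp point (between the pads) lies 19 mm behind it (hold_point_z is the distance from the TCP to the grasp point, in m); z points along the fingers, y is the line along which they close (so a half turn about z gives the same grasp; the last joint's range is limited). The gripper opens to 93 mm and grips with 3 to 60 N. Pads are 15 mm wide; open, the fingers measure 128 mm over their backs; the gripper's body (75 mm by 188 mm) begins 65 mm behind the grasp point.
Start: joints at [-1.25, 0.116, 1.442, -0, 1.584, -0.038], TCP at [0.237, -0.632, 0.185] pointing down, gripper open.
Joint ranges: [-2.83, 2.83], [-0.83, 2.19], [0.07, 2.5], [-1.14, 4.28], [0.01, 3], [-2.97, 2.97]. Speed limits (rad/s): [1.89, 1.89, 2.22, 3.14, 3.14, 3.14].

## Interface

Orientations are given as a unit quaternion [x, y, z, w].
In Python, from cell import * gives the robot as it stands.
- The arm moves only by the tool apply_moves, never from a script. Its argument "commands" is one flat list of numbers, 7 for each row, row after row: the opening, from 0 (shut) to 1 (fully open), then the shift along the tool's x, y, z in cm, then the turn, a rotation vector about the tool's x, y, z in rad. In form: [grip, tx, ty, tz, ax, ay, az, grip, tx, ty, tz, ax, ay, az, ...]. A call has exactly 8 rows; each row is the pose to reach, as a shift and turn from the pose commanded when the call began, along the tool's axes at that moment; what a row does not reach only later rows make up. A row lasts 1/12 s, in which the tool goes at most 41.7 mm and 7.16 degrees, less where a joint would pass 70% of its speed; a pose out of reach is approached as far as the arm can. A call with a gripper value outside its range is refused whole. The fingers move at their own pace and stop on an object; "grip_force" is the grip in N (left out, the last holds). Time passes only in rows, so rows that repeat a pose let the fingers close, or fill a call up. It gives the time, the measured TCP pose, the force, the opening and the grip force at its end, in the units of the state.
- state(): the state, without advancing time (a new reading comes with each control period).
- get_image(name): name is "scene" or "top"; returns a dict with "pixels" (420x560x3 uint8, red, green, blue), "z_map" (420x560 float32, m along the optical axis (not along the pixel's ray), 0 where there is no reading), "fx", "fy", "cx", "cy" (pixels), "camera_from_world" (4x4, takes a point from world to camera coordinates). Camera axes: x right, y up, looking along -z (the intrinsics and any distortion apply to the point x, -y, -z); pixel columns grow to the right and rows downward; lengths in m; the calibration is good to about 2 mm. A picture is of the moment at which its call begins.
- job_done(): hands the job in; it is judged then, once.
The state is a dict: "t": time; "qpos": joint angles; "joint_vel": joint speeds; "joint_efforts": joint torques, N m; "ee_pos": TCP position; "orientation": TCP orientation; "wrist_force": force on the tool from outside, world axes, zero at the start; "moment": the same for the moment, N m; "grip_width": finger opening in m; "gripper_force": force on a finger pad.
Only numpy, scipy, OpenCV 4.12 (cv2) and the standard library are available. Lean on these libraries where they do the work, as an engineer would, in place of code of your own. Each camera call takes 0.05 s, during which the arm holds its last target. There are 200 camera calls.

## Working session

There is one attempt and no reset: what is moved stays moved. The work goes in short steps, Python scripts to look and compute and a tool call to move; the robot and the scene stay as the last step left them, time stands still between calls to the robot, and variables do not carry over. Pictures are saved under pics/ and viewed, at most 10 in all, crops included, and the job is handed in when it is done.

Besides the shell and the picture viewer there is one more tool, called after ">>>" as name(argument=value, ...) on one line, values as JSON. apply_moves: Moves the arm, as the interface text tells. Its arguments: {"type":"object","properties":{"commands":{"type":"array"},"grip_force":{"type":"number"}},"required":["commands"]}

```bash
mkdir -p pics; ls; cat > h.py <<'E'
from cell import *
import numpy as np, cv2
def cloud(im):
    z=im["z_map"].astype(float); r,c=np.mgrid[0:z.shape[0],0:z.shape[1]]
    x=(c-im["cx"])/im["fx"]*z; y=(r-im["cy"])/im["fy"]*z
    P=np.stack([x,-y,-z,np.ones_like(z)],-1)
    W=P@np.linalg.inv(np.array(im["camera_from_world"])).T
    W=W[...,:3]; W[z==0]=np.nan
    return W
def save(im,n): cv2.imwrite("pics/"+n,cv2.cvtColor(im["pixels"],cv2.COLOR_RGB2BGR))
E
python3 - <<'E'
from h import *
for n in("top","scene"):
    im=get_image(n); save(im,n+"0.png"); print(im.keys(),im["fx"],np.linalg.inv(im["camera_from_world"]).round(3))
    np.savez("/tmp/"+n,W=cloud(im),p=im["pixels"])
print(state())
E
```

```text
pics
dict_keys(['pixels', 'z_map', 'fx', 'fy', 'cx', 'cy', 'camera_from_world']) 481.9716369776582 [[ 0.016  0.986 -0.165  0.504]
 [-0.999  0.009 -0.044 -0.002]
 [-0.042  0.165  0.985  0.953]
 [ 0.     0.     0.     1.   ]]
dict_keys(['pixels', 'z_map', 'fx', 'fy', 'cx', 'cy', 'camera_from_world']) 423.29866586033336 [[ 0.803 -0.326  0.499  1.081]
 [ 0.596  0.426 -0.68  -0.635]
 [ 0.009  0.844  0.536  0.661]
 [ 0.     0.     0.     1.   ]]
{'t': 0.1, 'qpos': array([-1.24979486e+00,  1.16442326e-01,  1.44218461e+00, -1.96358064e-05,
        1.58403497e+00, -3.78083085e-02]), 'joint_vel': array([-0.0001332 , -0.00056103, -0.00271565, -0.00020524,  0.00047023,
       -0.00144327]), 'joint_efforts': array([ 1.73799461e-03, -7.22895741e+01, -6.23866367e+01,  7.80965737e-02,
        2.27012951e-02, -8.29902956e-05]), 'ee_pos': array([ 0.23694218, -0.63180662,  0.18448473]), 'orientation': array([ 9.83949943e-01,  1.78443895e-01, -8.51674567e-05, -5.27890657e-04]), 'wrist_force': array([-1.18005303,  0.77067512,  0.16496771]), 'moment': array([-0.01623569,  0.02907675, -0.02440712]), 'gripper_force': 0.0, 'grip_width': 0.09284892787230688}
```

View pics/top0.png

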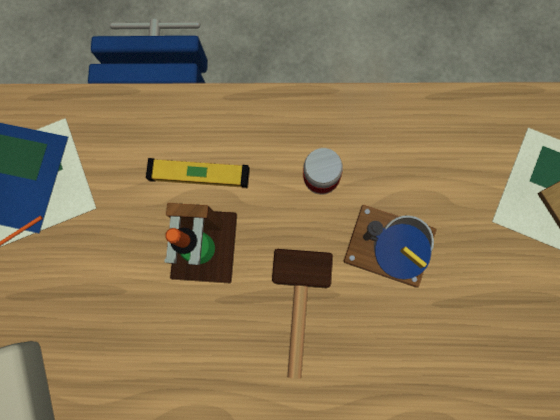

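View pics/scene0.png

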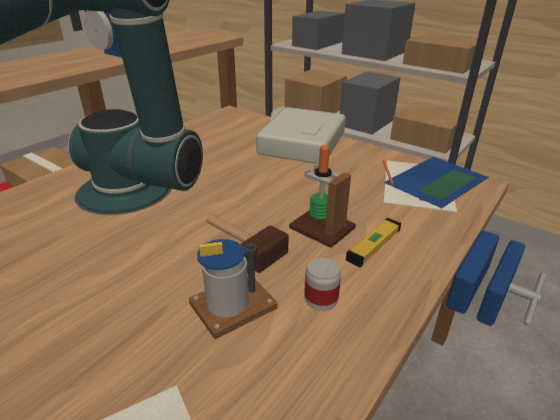

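The top view shows the rack at (195,243) with the orange grip at (174,236). The pot is at (404,245), with the cover's pivot at (375,230) and the yellow tab at (414,257). The tin (322,170), level (198,172) and mallet (300,300) are clear of both.

```bash
cat > m.py <<'E'
from h import *
from scipy.optimize import least_squares
def circ(P):
    f=lambda q:np.hypot(P[:,0]-q[0],P[:,1]-q[1])-q[2]
    return least_squares(f,[*P[:,:2].mean(0),.04],loss='soft_l1',f_scale=.002).x
def ctr(mk,W):
    P=W[mk].astype(np.float32); r=cv2.minAreaRect(P[:,:2]); return len(P),P.mean(0).round(4),np.round(r[0],4),np.round(r[1],4),round(r[2],1)
if __name__=="__main__":
  for n in("top","scene"):
    d=np.load(f"/tmp/{n}.npz"); W=d["W"]; p=d["p"]; hsv=cv2.cvtColor(p,cv2.COLOR_RGB2HSV); H,S,V=[hsv[...,i].astype(int) for i in range(3)]
    x,y,z=W[...,0],W[...,1],W[...,2]
    pot=(np.abs(x-.46)<.13)&(np.abs(y+.2)<.13)
    rk=(np.abs(x-.48)<.15)&(np.abs(y-.17)<.11)
    print(n)
    m=pot&(H>105)&(H<125)&(S>120)&(z>.125)&(z<.145); print("lid",ctr(m,W),circ(W[cv2.morphologyEx(m.astype(np.uint8),cv2.MORPH_GRADIENT,np.ones((3,3)))*m>0]))
    print("tab",ctr(pot&(H>15)&(H<35)&(S>120)&(z>.14)&(z<.17),W))
    print("post",ctr(pot&(V<90)&(z>.139)&(z<.15)&((H<100)|(S<100)),W))
    print("rim",ctr(pot&(S<60)&(z>.118)&(z<.131),W))
    print("block",ctr(pot&(z>.014)&(z<.025),W))
    print("grip",ctr(rk&(H<14)&(S>170)&(z>.18)&(z<.26),W), np.nanmax(z[rk]))
    print("gtop",ctr(rk&(H<14)&(S>170)&(z>.235),W))
    print("collar",ctr(rk&(V<70)&(z>.166)&(z<.18),W))
    print("prong",ctr(rk&(S<70)&(V>90)&(z>.155)&(z<.172),W))
    print("base",ctr(rk&(z>.01)&(z<.021),W))
    print("col",ctr(rk&(z>.1)&(H<20)&(S>80)&(x>.5),W), np.nanpercentile(z[rk&(x>.515)],98))
E
python3 m.py
```

```text
topTraceback (most recent call last):
  File "m.py", line 15, in <module>
    m=pot&(H>105)&(H<125)&(S>120)&(z>.125)&(z<.145); print("lid",ctr(m,W),circ(W[cv2.morphologyEx(m.astype(np.uint8),cv2.MORPH_GRADIENT,np.ones((3,3)))*m>0]))
                                                                 ~~~^^^^^
  File "m.py", line 7, in ctr
    P=W[mk].astype(np.float32); r=cv2.minAreaRect(P[:,:2]); return len(P),P.mean(0).round(4),np.round(r[0],4),np.round(r[1],4),round(r[2],1)
                                  ~~~~~~~~~~~~~~~^^^^^^^^^
cv2.error: OpenCV(4.12.0) /io/opencv/modules/imgproc/src/convhull.cpp:143: error: (-215:Assertion failed) total >= 0 && (depth == CV_32F || depth == CV_32S) in function 'convexHull'
```

```bash
python3 - <<'E'
from h import *
for n,pts in(("top",[(404,243),(375,230),(414,257),(174,236),(185,215),(195,243),(428,222),(322,165),(350,380)]),("scene",[(222,257),(250,248),(211,249),(324,160),(322,172),(226,300)])):
    d=np.load(f"/tmp/{n}.npz"); hsv=cv2.cvtColor(d["p"],cv2.COLOR_RGB2HSV)
    for c,r in pts: print(n,c,r,d["W"][r,c].round(3),hsv[r,c])
E
```

```text
top 404 243 [ 0.6   -0.173  0.135] [110 172 113]
top 375 230 [ 0.621 -0.123  0.144] [105   8  61]
top 414 257 [ 0.575 -0.183  0.16 ] [ 26 174 195]
top 174 236 [0.595 0.192 0.24 ] [ 11 203 196]
top 185 215 [0.639 0.195 0.169] [ 15 162 101]
top 195 243 [0.592 0.175 0.173] [100  40  19]
top 428 222 [ 0.659 -0.249 -0.001] [ 17 118 160]
top 322 165 [ 0.748 -0.036  0.091] [ 84  16 158]
top 350 380 [ 0.354 -0.093 -0.002] [ 18 118 166]
scene 222 257 [ 0.601 -0.18   0.135] [108 154 106]
scene 250 248 [ 0.628 -0.127  0.139] [120   5  56]
scene 211 249 [ 0.578 -0.186  0.149] [ 22 174 151]
scene 324 160 [0.604 0.185 0.208] [ 11 190 148]
scene 322 172 [0.6   0.185 0.173] [ 11 182 115]
scene 226 300 [ 0.635 -0.211  0.064] [ 17  31 117]
```

```bash
sed -i 's/np.abs(x-.46)<.13/np.abs(x-.6)<.13/; s/np.abs(x-.48)<.15)&(np.abs(y-.17)/np.abs(x-.59)<.12)\&(np.abs(y-.175)/; s/x>.5)/x>.6)/; s/x>.515/x>.62/; s/P=W\[mk\].astype(np.float32);/P=W[mk].astype(np.float32)\n    if len(P)<4: return len(P)\n   /' m.py; python3 m.py
```

```text
topTraceback (most recent call last):
  File "m.py", line 17, in <module>
    m=pot&(H>105)&(H<125)&(S>120)&(z>.125)&(z<.145); print("lid",ctr(m,W),circ(W[cv2.morphologyEx(m.astype(np.uint8),cv2.MORPH_GRADIENT,np.ones((3,3)))*m>0]))
                                                                 ~~~^^^^^
  File "m.py", line 9, in ctr
    r=cv2.minAreaRect(P[:,:2]); return len(P),P.mean(0).round(4),np.round(r[0],4),np.round(r[1],4),round(r[2],1)
cv2.error: OpenCV(4.12.0) /io/opencv/modules/imgproc/src/convhull.cpp:143: error: (-215:Assertion failed) total >= 0 && (depth == CV_32F || depth == CV_32S) in function 'convexHull'
```

Non-contiguous slice, probably.

```bash
sed -i 's/minAreaRect(P\[:,:2\])/minAreaRect(np.ascontiguousarray(P[:,:2]))/' m.py; python3 m.py
```

```text
top
lid (2118, array([ 0.5881, -0.1681,  0.1346], dtype=float32), array([ 0.5875, -0.1698]), array([0.0916, 0.0915]), 81.0) [ 0.58761303 -0.1679478   0.04309986]
tab (184, array([ 0.575 , -0.1825,  0.156 ], dtype=float32), array([ 0.5754, -0.1837]), array([0.0436, 0.0082]), 49.6)
post (120, array([ 0.6083, -0.1423,  0.1436], dtype=float32), array([ 0.5931, -0.1544]), array([0.1076, 0.0214]), 42.9)
rim (210, array([ 0.6291, -0.1934,  0.1237], dtype=float32), array([ 0.6057, -0.1702]), array([0.0774, 0.1079]), 25.5)
block (1768, array([ 0.6118, -0.1352,  0.0195], dtype=float32), array([ 0.61  , -0.1704]), array([0.1503, 0.1204]), 71.7)
grip (318, array([0.5943, 0.1909, 0.2259], dtype=float32), array([0.5958, 0.1937]), array([0.0234, 0.0228]), 9.7) 0.2420721308407343
gtop (178, array([0.5958, 0.1941, 0.2387], dtype=float32), array([0.5963, 0.1943]), array([0.0223, 0.022 ]), 12.7)
collar (301, array([0.5946, 0.1892, 0.1724], dtype=float32), array([0.6173, 0.1873]), array([0.0425, 0.0882]), 70.2)
prong (613, array([0.5974, 0.1912, 0.1652], dtype=float32), array([0.5979, 0.195 ]), array([0
[... 941 characters left out ...]
.1889, 0.2118], dtype=float32), array([0.5988, 0.1919]), array([0.0181, 0.0178]), 4.7) 0.24056759892597618
gtop (26, array([0.5996, 0.1905, 0.238 ], dtype=float32), array([0.599 , 0.1908]), array([0.0166, 0.0103]), 46.8)
collar (81, array([0.6013, 0.1856, 0.1714], dtype=float32), array([0.5993, 0.1899]), array([0.0416, 0.0308]), 21.0)
prong (210, array([0.5962, 0.1825, 0.1634], dtype=float32), array([0.5971, 0.1946]), array([0.0577, 0.0805]), 85.8)
base (894, array([0.6105, 0.1726, 0.0156], dtype=float32), array([0.6056, 0.1952]), array([0.1241, 0.1407]), 86.9)
col (768, array([0.6431, 0.1845, 0.1537], dtype=float32), array([0.63  , 0.1924]), array([0.0722, 0.0594]), 86.7) 0.1698216870136218
```

```bash
cat > plan.py <<'E'
from h import *
from scipy.spatial.transform import Rotation as R
def down(yaw):
    a=np.radians(yaw); return R.from_matrix(np.array([[np.cos(a),np.sin(a),0],[np.sin(a),-np.cos(a),0],[0,0,-1]]).T if 0 else np.array([[np.cos(a),np.sin(a),0],[np.sin(a),-np.cos(a),0],[0,0,-1]]))
def rows(p0,R0,wps):
    out=[]
    for g,x,y,z,yaw in wps:
        t=R0.inv().apply(np.array([x,y,z])-p0)*100; r=(R0.inv()*down(yaw)).as_rotvec()
        out.append([g,*t.round(2),*r.round(3)]); 
    for o in out: print(",".join(f"{float(v):g}" for v in o))
    t=R0.apply(np.array(out[-1][1:4])/100)+p0; return t,R0*R.from_rotvec(out[-1][4:])
def start():
    s=state(); Rm=R.from_quat(s["orientation"]); m=Rm.as_matrix()
    print("t",s["t"].__round__(2),"tcp",s["ee_pos"].round(4),"yaw",np.degrees(np.arctan2(m[1,0],m[0,0])).round(1),"tilt",np.degrees(np.arccos(-m[2,2])).round(2),"F",s["wrist_force"].round(1),"w",s["grip_width"].__round__(4))
    return s["ee_pos"],Rm
E
python3 - <<'E'
from plan import *
from m import circ
d=np.load("/tmp/top.npz");W=d["W"];hsv=cv2.cvtColor(d["p"],cv2.COLOR_RGB2HSV)
P=W[(hsv[...,2]<90)&(hsv[...,1]<60)&(W[...,2]>.139)&(W[...,2]<.15)&(abs(W[...,0]-.623)<.015)&(abs(W[...,1]+.125)<.015)]
print("post",len(P),P.mean(0),(P.max(0)+P.min(0))/2,P.max(0)-P.min(0))
p,Rt=start()
print("call1");p,Rt=rows(p,Rt,[(.3,.5,-.3,.19,40)])
print("call2");p,Rt=rows(p,Rt,[(.3,.576,-.1845,.19,51),(.3,.576,-.1845,.141,51)])
pv=np.array([.6235,-.1265])
th=-129.5; 
for c in range(3):
    print("arc",c); w=[]
    for i in range(8):
        th=max(th-6.2,-229.5); w.append((.3,*(pv+.077*np.array([np.cos(np.radians(th)),np.sin(np.radians(th))])),.141,th+180))
    p,Rt=rows(p,Rt,w)
E
```

```text
post 79 [ 0.62524719 -0.12339497  0.14322477] [ 0.62555274 -0.12281711  0.14273195] [0.02255317 0.02152048 0.00745315]
t 0.1 tcp [ 0.2369 -0.6318  0.1845] yaw 20.6 tilt 0.06 F [-1.2  0.8  0.2] w 0.0928
call1
0.3,36.28,-21.83,-0.53,-0.001,-0,-0.339
call2
0.3,13.25,-3.97,0.01,-0,-0,-0.192
0.3,13.25,-3.97,4.91,-0,-0,-0.192
arc 0
0.3,-0.16,-0.85,-0,0,-0,0.117
0.3,-0.01,-1.68,-0,-0,-0,0.225
0.3,0.22,-2.48,-0,-0,-0,0.333
0.3,0.53,-3.25,-0,-0,-0,0.441
0.3,0.93,-3.98,-0,-0,-0,0.549
0.3,1.4,-4.67,-0,-0,-0,0.658
0.3,1.94,-5.3,-0,-0,-0,0.766
0.3,2.55,-5.86,-0,-0,-0,0.874
arc 1
0.3,0.04,-0.84,-0,-0,-0,0.108
0.3,0.18,-1.66,-0,-0,-0,0.217
0.3,0.4,-2.46,-0,-0,-0,0.325
0.3,0.71,-3.23,-0,-0,-0,0.433
0.3,1.1,-3.97,-0,-0,-0,0.541
0.3,1.56,-4.66,-0,-0,-0,0.649
0.3,2.1,-5.29,-0,-0,-0,0.758
0.3,2.71,-5.87,-0,-0,-0,0.866
arc 2
0.3,0,-0.1,-0,-0,0,0.014
0.3,0,-0.1,-0,-0,0,0.014
0.3,0,-0.1,-0,-0,0,0.014
0.3,0,-0.1,-0,-0,0,0.014
0.3,0,-0.1,-0,-0,0,0.014
0.3,0,-0.1,-0,-0,0,0.014
0.3,0,-0.1,-0,-0,0,0.014
0.3,0,-0.1,-0,-0,0,0.014
```

>>> apply_moves(commands=[0.3,36.3,-21.8,-0.5,0,0,-0.34,0.3,36.3,-21.8,-0.5,0,0,-0.34,0.3,36.3,-21.8,-0.5,0,0,-0.34,0.3,36.3,-21.8,-0.5,0,0,-0.34,0.3,36.3,-21.8,-0.5,0,0,-0.34,0.3,36.3,-21.8,-0.5,0,0,-0.34,0.3,36.3,-21.8,-0.5,0,0,-0.34,0.3,36.3,-21.8,-0.5,0,0,-0.34])

```text
t: 0.77
ee_pos: [0.4451, -0.3691, 0.189]
orientation: [0.94, 0.342, -0.0, -0.0]
wrist_force: [0.0, -1.0, 0.4]
grip_width: 0.0442
gripper_force: 0.0
```

```bash
python3 - <<'E'
from plan import *
p,Rt=start()
p,Rt=rows(p,Rt,[(.3,.576,-.1845,.19,51),(.3,.576,-.1845,.141,51)])
E
```

```text
t 0.77 tcp [ 0.4451 -0.3691  0.189 ] yaw 40.0 tilt 0.01 F [ 0.  -1.   0.4] w 0.0442
0.3,21.9,-5.72,-0.1,-0,-0,-0.191
0.3,21.9,-5.71,4.8,-0,-0,-0.191
```

>>> apply_moves(commands=[0.3,21.9,-5.7,-0.1,0,0,-0.19,0.3,21.9,-5.7,-0.1,0,0,-0.19,0.3,21.9,-5.7,-0.1,0,0,-0.19,0.3,21.9,-5.7,-0.1,0,0,-0.19,0.3,21.9,-5.7,-0.1,0,0,-0.19,0.3,21.9,-5.7,-0.1,0,0,-0.19,0.3,21.9,-5.7,-0.1,0,0,-0.19,0.3,21.9,-5.7,1.5,0,0,-0.19])

```text
t: 1.43
ee_pos: [0.5766, -0.1858, 0.1763]
orientation: [0.902, 0.431, 0.001, 0.001]
wrist_force: [0.9, -0.0, 0.9]
grip_width: 0.0283
gripper_force: 0.0
```

```bash
python3 - <<'E'
from plan import *
p,Rt=start()
im=get_image("scene"); save(im,"s1.png")
p,Rt=rows(p,Rt,[(.3,.576,-.1845,.141,51)])
pv=np.array([.6245,-.1245])
th=-129.5; end=-238
for c in range(3):
    print("arc",c); w=[]
    for i in range(8):
        th=max(th-6.2,end); w.append((.3,*(pv+.077*np.array([np.cos(np.radians(th)),np.sin(np.radians(th))])),.141,th+180))
    p,Rt=rows(p,Rt,w)
E
```

```text
t 1.43 tcp [ 0.5766 -0.1858  0.1763] yaw 51.0 tilt 0.18 F [ 0.9 -0.   0.9] w 0.0283
0.3,0.06,-0.14,3.53,0.003,-0.001,0.001
arc 0
0.3,0.07,-0.9,0,-0,0,0.117
0.3,0.21,-1.73,0,0,0,0.225
0.3,0.44,-2.53,0,0,0,0.333
0.3,0.75,-3.3,0,0,0,0.441
0.3,1.15,-4.03,0,0,0,0.55
0.3,1.62,-4.71,0,0,0,0.658
0.3,2.17,-5.35,0,0,0,0.766
0.3,2.78,-5.91,0,0,0,0.874
arc 1
0.3,0.04,-0.83,0,0,0,0.108
0.3,0.17,-1.65,0,0,0,0.217
0.3,0.4,-2.45,0,0,0,0.325
0.3,0.71,-3.23,0,0,0,0.433
0.3,1.1,-3.96,0,0,0,0.541
0.3,1.56,-4.65,0,0,0,0.65
0.3,2.1,-5.29,0,0,0,0.758
0.3,2.71,-5.86,0,0,0,0.866
arc 2
0.3,0.04,-0.83,0,0,-0,0.108
0.3,0.1,-1.24,0,0,-0,0.162
0.3,0.1,-1.24,0,0,-0,0.162
0.3,0.1,-1.24,0,0,-0,0.162
0.3,0.1,-1.24,0,0,-0,0.162
0.3,0.1,-1.24,0,0,-0,0.162
0.3,0.1,-1.24,0,0,-0,0.162
0.3,0.1,-1.24,0,0,-0,0.162
```

View pics/s1.png

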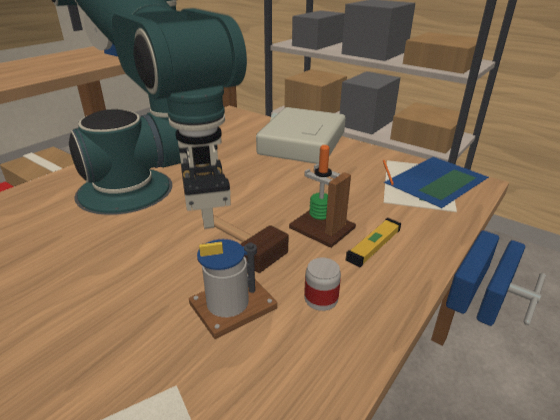

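The gripper hangs above the tab, with its fingertip at about (208,228) and the tab at (211,249). I'll check that gap against depth.

```bash
python3 - <<'E'
from plan import *
p,_=start()
im=get_image("scene"); W=cloud(im); C=np.array(im["camera_from_world"])
for q in (p,p+[.0,0,.03],[.576,-.1845,.16]):
    v=C@np.r_[q,1]; print(im["cx"]+im["fx"]*v[0]/-v[2], im["cy"]+im["fy"]*-v[1]/-v[2])
for c,r in((208,226),(208,215),(211,245)): print(W[r,c].round(3))
E
```

```text
t 1.48 tcp [ 0.575  -0.1861  0.1713] yaw 51.0 tilt 0.11 F [-0.1  0.3 -4.2] w 0.0281
208.77070460145507 239.13303187739263
207.44230922339813 226.39833392711185
210.19979789443687 243.6108869212054
[ 0.596 -0.204  0.221]
[ 0.599 -0.204  0.246]
[ 0.579 -0.185  0.158]
```

```bash
python3 - <<'E'
from plan import *
im=get_image("scene"); W=cloud(im); 
for r in range(210,250,2): print(r,W[r,208].round(3),im["pixels"][r,208])
save({"pixels":cv2.resize(im["pixels"][150:300,140:290],(600,600),interpolation=cv2.INTER_CUBIC)},"s2.png")
start()
E
```

```text
210 [ 0.641 -0.24   0.291] [133 124 110]
212 [ 0.598 -0.201  0.251] [126 120 106]
214 [ 0.599 -0.203  0.248] [128 121 108]
216 [ 0.598 -0.203  0.243] [129 121 107]
218 [ 0.598 -0.203  0.239] [128 121 107]
220 [ 0.597 -0.202  0.233] [130 123 109]
222 [ 0.598 -0.204  0.23 ] [129 121 108]
224 [ 0.595 -0.202  0.224] [130 123 109]
226 [ 0.595 -0.203  0.22 ] [125 119 103]
228 [ 0.595 -0.203  0.216] [128 121 107]
230 [ 0.365  0.001 -0.001] [121 103  85]
232 [ 0.373 -0.007 -0.   ] [180 139 100]
234 [ 0.38  -0.014  0.   ] [179 138  98]
236 [ 0.386 -0.02   0.   ] [180 140  99]
238 [ 0.394 -0.027  0.001] [173 134  96]
240 [ 0.399 -0.033 -0.   ] [164 127  91]
242 [ 0.543 -0.16   0.135] [ 80  85 106]
244 [ 0.575 -0.189  0.162] [204 172  66]
246 [ 0.574 -0.189  0.156] [166 137  54]
248 [ 0.574 -0.19   0.151] [156 128  51]
t 1.58 tcp [ 0.5745 -0.1867  0.173 ] yaw 50.9 tilt 0.13 F [-0.1 -0.1 -0.7] w 0.0275
```

View pics/s2.png

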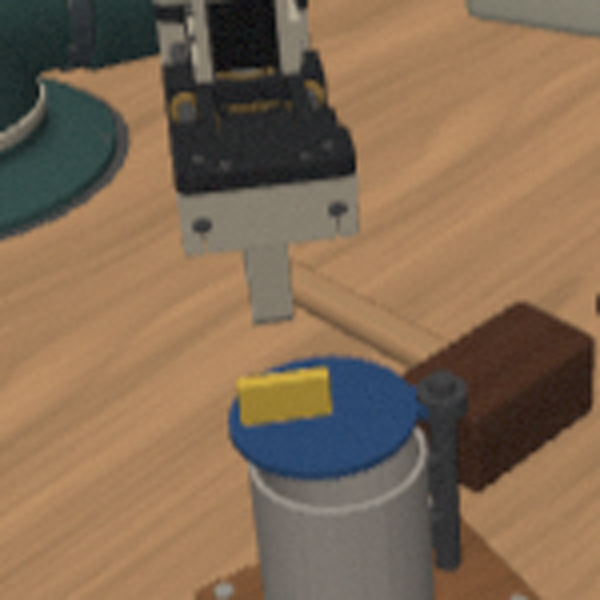

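The fingers look horizontally right, but their visible end (z≈0.213) is about 40 mm above the reported TCP (0.173). I'll go down to the nominal height and start the arc. Whether the cover moves will show which one is true.

>>> apply_moves(commands=[0.3,0.1,-0.1,1.5,0,0,0,0.3,0.1,-0.1,3.2,0,0,0,0.3,0.1,-0.1,3.2,0,0,0,0.3,0.1,-0.1,3.2,0,0,0,0.3,0.1,-0.9,3.2,0,0,0.117,0.3,0.25,-1.8,3.2,0,0,0.225,0.3,0.5,-2.6,3.2,0,0,0.333,0.3,0.5,-2.6,3.2,0,0,0.333])

```text
t: 2.25
ee_pos: [0.5581, -0.1658, 0.1434]
orientation: [0.962, 0.272, 0.001, 0.0]
wrist_force: [-0.4, 0.4, 0.7]
grip_width: 0.0282
gripper_force: 0.0
```

```bash
python3 - <<'E'
from plan import *
start()
im=get_image("scene"); save({"pixels":cv2.resize(im["pixels"][150:300,140:290],(600,600),interpolation=cv2.INTER_CUBIC)},"s3.png")
E
```

```text
t 2.25 tcp [ 0.5581 -0.1658  0.1434] yaw 31.5 tilt 0.08 F [-0.4  0.4  0.7] w 0.0282
```

View pics/s3.png

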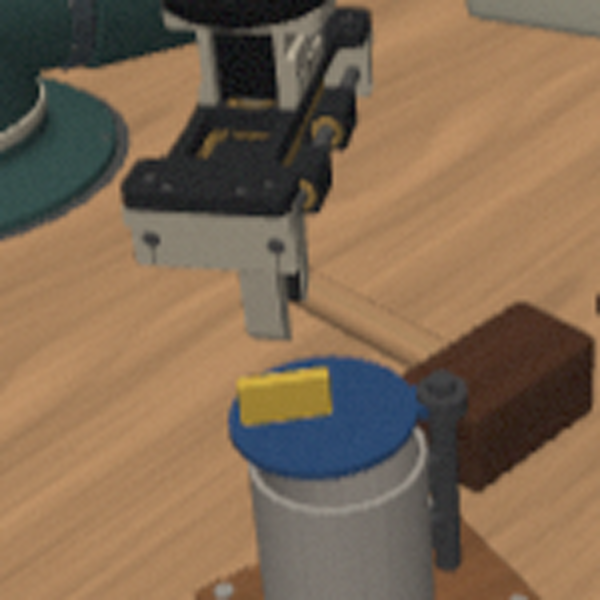

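The cover has not moved: the tab is still at the same pixels, and the fingertip is clearly above it. So the real tip sits behind the reported TCP. I'll measure the offset from the depth data.

```bash
python3 - <<'E'
from plan import *
p,Rm=start()
for n in("scene","top"):
    im=get_image(n);W=cloud(im)
    L=(W-p)@Rm.as_matrix()   # tool frame
    m=(np.abs(L[...,0])<.09)&(np.abs(L[...,1])<.09)&(L[...,2]<-.02)&(L[...,2]>-.2)&(W[...,2]>.165)
    Q=L[m]; print(n,len(Q),"zmax",np.sort(Q[:,2])[-8:].round(4))
    for a in np.arange(-.12,-.02,.01):
        q=Q[(Q[:,2]>a)&(Q[:,2]<=a+.01)]
        if len(q): print(a.round(3),len(q),q.min(0)[:2].round(4),q.max(0)[:2].round(4))
rows(p,Rm,[(.3,.576,-.1845,.141,51),(.3,.576,-.1845,.102,51)])
E
```

```text
t 2.3 tcp [ 0.5585 -0.1663  0.1434] yaw 31.9 tilt 0.09 F [ 1.  -0.  -0.1] w 0.0281
scene 2598 zmax [-0.0356 -0.0355 -0.0353 -0.0353 -0.0353 -0.0341 -0.0336 -0.0335]
-0.12 39 [-0.0353 -0.0814] [0.0337 0.0861]
-0.09 1 [0.0077 0.03  ] [0.0077 0.03  ]
-0.08 46 [-0.0087 -0.0274] [0.0089 0.0315]
-0.07 59 [-0.0099 -0.0232] [0.009  0.0309]
-0.06 57 [-0.0091 -0.03  ] [0.0089 0.029 ]
-0.05 59 [-0.0095 -0.0257] [0.0089 0.0292]
-0.04 24 [-0.009  -0.0217] [0.0089 0.0232]
top 650 zmax [-0.1314 -0.1305 -0.1302 -0.1302 -0.1295 -0.1294 -0.1284 -0.1239]
0.3,0.52,2.48,0.24,0.001,-0.001,-0.332
0.3,0.52,2.47,4.14,0.001,-0.001,-0.332
```

The true fingertip lies about 36 mm behind the reported TCP along the tool axis, and the gap from finger to body matches the spec. There is no lateral offset. I'll correct for that from here on: tip z = TCP z + 0.036.

>>> apply_moves(commands=[0.3,0.2,0.9,0.0,0,0,-0.11,0.3,0.3,1.7,0.0,0,0,-0.22,0.3,0.5,2.5,0.2,0,0,-0.33,0.3,0.5,2.5,0.2,0,0,-0.33,0.3,0.5,2.5,2.0,0,0,-0.33,0.3,0.5,2.5,3.6,0,0,-0.33,0.3,0.5,2.5,3.6,0,0,-0.33,0.3,0.5,2.5,3.6,0,0,-0.33])

```text
t: 3.07
ee_pos: [0.5753, -0.1847, 0.1058]
orientation: [0.904, 0.428, -0.0, -0.0]
wrist_force: [-0.2, -0.7, 0.5]
grip_width: 0.0276
gripper_force: 0.0
```

```bash
python3 - <<'E'
from plan import *
p,Rt=start()
pv=np.array([.6245,-.1245])
th=-129.5; end=-238
for c in range(3):
    print("arc",c); w=[]
    for i in range(8):
        th=max(th-5,end); w.append((.3,*(pv+.077*np.array([np.cos(np.radians(th)),np.sin(np.radians(th))])),.106,th+180))
    p,Rt=rows(p,Rt,w)
E
```

```text
t 3.07 tcp [ 0.5753 -0.1847  0.1058] yaw 50.7 tilt 0.08 F [-0.2 -0.7  0.5] w 0.0276
arc 0
0.3,0.11,-0.71,-0.01,-0.001,0,0.09
0.3,0.19,-1.37,-0.01,-0.001,0.001,0.178
0.3,0.34,-2.03,-0.01,-0.001,0.001,0.265
0.3,0.55,-2.67,-0.01,-0.001,0.001,0.352
0.3,0.81,-3.29,-0.01,-0.001,0.001,0.439
0.3,1.12,-3.88,-0.01,-0.001,0.001,0.527
0.3,1.48,-4.45,-0.01,-0.001,0.001,0.614
0.3,1.89,-4.98,-0.01,-0.001,0.001,0.701
arc 1
0.3,0.03,-0.67,0,-0,-0,0.087
0.3,0.12,-1.34,0,-0,-0,0.175
0.3,0.26,-1.99,0,-0,-0,0.262
0.3,0.47,-2.63,0,-0,-0,0.349
0.3,0.72,-3.25,0,-0,-0,0.437
0.3,1.03,-3.85,0,-0,-0,0.524
0.3,1.39,-4.42,0,-0,-0,0.611
0.3,1.8,-4.95,0,-0,-0,0.698
arc 2
0.3,0.03,-0.67,0,-0,0,0.088
0.3,0.12,-1.34,0,-0,0,0.175
0.3,0.27,-1.99,0,-0,0,0.262
0.3,0.47,-2.63,0,-0,0,0.349
0.3,0.73,-3.26,0,-0,0,0.437
0.3,0.94,-3.68,0,-0,0,0.498
0.3,0.94,-3.68,0,-0,0,0.498
0.3,0.94,-3.68,0,-0,0,0.498
```

>>> apply_moves(commands=[0.3,0.1,-0.7,0,0,0,0.09,0.3,0.2,-1.4,0,0,0,0.18,0.3,0.35,-2.0,0,0,0,0.265,0.3,0.55,-2.7,0,0,0,0.35,0.3,0.8,-3.3,0,0,0,0.44,0.3,1.1,-3.9,0,0,0,0.53,0.3,1.5,-4.45,0,0,0,0.61,0.3,1.9,-5.0,0,0,0,0.7])

```text
t: 3.73
ee_pos: [0.5493, -0.1385, 0.1078]
orientation: [0.996, 0.09, 0.001, 0.0]
wrist_force: [0.4, -0.5, -0.8]
grip_width: 0.0277
gripper_force: 0.5
```

>>> apply_moves(commands=[0.3,0,-0.7,0,0,0,0.09,0.3,0.1,-1.35,0,0,0,0.175,0.3,0.25,-2.0,0,0,0,0.26,0.3,0.45,-2.65,0,0,0,0.35,0.3,0.7,-3.25,0,0,0,0.44,0.3,1.0,-3.85,0,0,0,0.52,0.3,1.4,-4.4,0,0,0,0.61,0.3,1.8,-4.95,0,0,0,0.7])

```text
t: 4.4
ee_pos: [0.558, -0.0864, 0.1078]
orientation: [0.966, -0.257, 0.001, 0.0]
wrist_force: [0.6, -1.9, 0.5]
grip_width: 0.0279
gripper_force: 0.5
```

```bash
python3 - <<'E'
from plan import *
from m import ctr
p,Rt=start()
for n in ("scene","top"):
    im=get_image(n);W=cloud(im);hsv=cv2.cvtColor(im["pixels"],cv2.COLOR_RGB2HSV);H,S=hsv[...,0],hsv[...,1]
    pot=(abs(W[...,0]-.6)<.15)&(abs(W[...,1]+.15)<.14)
    print(ctr(pot&(H>105)&(H<125)&(S>120)&(W[...,2]>.125)&(W[...,2]<.145),W))
    print(ctr(pot&(H>15)&(H<35)&(S>120)&(W[...,2]>.14)&(W[...,2]<.163),W))
E
```

```text
t 4.4 tcp [ 0.558  -0.0864  0.1078] yaw -29.8 tilt 0.09 F [ 0.6 -1.9  0.5] w 0.0279
(706, array([ 0.5772, -0.1096,  0.1348], dtype=float32), array([ 0.5749, -0.1057]), array([0.089, 0.085]), 56.2)
(76, array([ 0.5643, -0.1005,  0.1531], dtype=float32), array([ 0.5597, -0.0973]), array([0.0081, 0.032 ]), 64.6)
0
0
```

>>> apply_moves(commands=[0.3,0,-0.7,0,0,0,0.09,0.3,0.1,-1.35,0,0,0,0.175,0.3,0.25,-2.0,0,0,0,0.26,0.3,0.45,-2.65,0,0,0,0.35,0.3,0.65,-3.1,0,0,0,0.41,0.3,0.8,-3.4,0,0,0,0.45,0.3,0.8,-3.4,0,0,0,0.45,0.3,0.8,-3.4,0,0,0,0.45])

```text
t: 5.17
ee_pos: [0.5814, -0.0611, 0.1067]
orientation: [0.887, -0.462, 0.0, -0.0]
wrist_force: [0.6, 0.2, -0.0]
grip_width: 0.0278
gripper_force: 0.0
```

```bash
cat > lid.py <<'E'
from plan import *
from m import ctr,circ
def lid(n="scene"):
    im=get_image(n);W=cloud(im);hsv=cv2.cvtColor(im["pixels"],cv2.COLOR_RGB2HSV);H,S=hsv[...,0],hsv[...,1]
    pot=(abs(W[...,0]-.6)<.15)&(abs(W[...,1]+.15)<.17)
    m=pot&(H>105)&(H<125)&(S>120)&(W[...,2]>.125)&(W[...,2]<.145)
    print("lid",n,ctr(m,W), circ(W[cv2.morphologyEx(m.astype(np.uint8),cv2.MORPH_GRADIENT,np.ones((3,3)))*m>0]) if m.sum()>30 else 0)
    print("tab",ctr(pot&(H>15)&(H<35)&(S>120)&(W[...,2]>.14)&(W[...,2]<.163),W))
    r=pot&(S<60)&(abs(W[...,2]-.1245)<.003)&(np.hypot(W[...,0]-.605,W[...,1]+.182)<.06)&(np.hypot(W[...,0]-.605,W[...,1]+.182)>.03)
    if r.sum()>30: print("rim",r.sum(),circ(W[r]))
E
python3 - <<'E'
from lid import *
p,Rt=start(); lid()
pv=np.array([.6245,-.1245]); a=np.radians(-237.5)
rows(p,Rt,[(.3,*(pv+.077*np.array([np.cos(a),np.sin(a)])),.107,-57.5)])
E
```

```text
t 5.17 tcp [ 0.5814 -0.0611  0.1067] yaw -55.1 tilt 0.04 F [ 0.6  0.2 -0. ] w 0.0278
lid scene (700, array([ 0.5915, -0.0864,  0.1347], dtype=float32), array([ 0.5883, -0.0815]), array([0.0904, 0.0839]), 52.5) [ 0.58683055 -0.08449245  0.03991294]
tab (62, array([ 0.578 , -0.0712,  0.1561], dtype=float32), array([ 0.5741, -0.0674]), array([0.0066, 0.0431]), 40.6)
rim 255 [ 0.60681423 -0.18109116  0.04168148]
0.3,-0.02,-0.23,-0.03,-0,-0,0.043
```

>>> apply_moves(commands=[0.3,0.0,-0.2,0,0,0,0.03,0.3,0.0,-0.4,0,0,0,0.05,0.3,0.05,-0.5,0,0,0,0.06,0.3,0.05,-0.5,0,0,0,0.06,0.3,0.05,-0.5,0,0,0,0.06,0.3,0.05,-0.5,0,0,0,0.06,0.3,0.05,-0.5,0,0,0,0.06,0.3,0.05,-0.5,0,0,0,0.06])

```text
t: 5.88
ee_pos: [0.5827, -0.0609, 0.1062]
orientation: [0.872, -0.489, -0.002, 0.003]
wrist_force: [-26.4, -15.3, 8.9]
grip_width: 0.0287
gripper_force: 15.0
```

```bash
python3 - <<'E'
from lid import *
p,Rt=start(); lid()
print("up, then to brush"); p,Rt=rows(p,Rt,[(.3,*p[:2],.20,-50),(.6,.52,.06,.26,-20)])
E
```

```text
t 5.88 tcp [ 0.5827 -0.0609  0.1062] yaw -58.6 tilt 0.42 F [-26.4 -15.3   8.9] w 0.0287
lid scene (698, array([ 0.5913, -0.0864,  0.1347], dtype=float32), array([ 0.5881, -0.0809]), array([0.0888, 0.0829]), 44.3) [ 0.59196684 -0.08288991  0.0378762 ]
tab (59, array([ 0.5796, -0.0723,  0.1554], dtype=float32), array([ 0.5751, -0.0678]), array([0.0073, 0.0424]), 42.8)
rim 253 [ 0.60685087 -0.1811647   0.04168298]
up, then to brush
0.3,-0,0.07,-9.38,0.007,0.001,-0.15
0.6,-13.58,-0.83,-15.38,0.007,0.003,-0.674
```

The cover is fully open: it is at its stop with about 30 N of push and the lid centre near (0.588,-0.083). The pot axis fits at (0.607,-0.181). Next I back off, lift and go over the brush.

>>> apply_moves(commands=[0.3,0,0.8,0,0,0,-0.06,0.3,0,0.8,-4,0,0,-0.1,0.3,0,0.8,-8,0,0,-0.2,0.3,0,0.8,-11.4,0,0,-0.3,0.5,0,0.8,-11.4,0,0,-0.3,0.6,0,0.8,-11.4,0,0,-0.3,0.6,0,0.8,-11.4,0,0,-0.3,0.6,0,0.8,-11.4,0,0,-0.3])

```text
t: 6.6
ee_pos: [0.5783, -0.0626, 0.2188]
orientation: [0.935, -0.354, -0.001, 0.0]
wrist_force: [-1.7, -1.5, 0.1]
grip_width: 0.0495
gripper_force: 0.0
```

```bash
python3 - <<'E'
from lid import *
p,Rt=start(); lid("scene"); lid("top")
p,Rt=rows(p,Rt,[(.6,.597,.1935,.22,-3),(.6,.597,.1935,.152,-3)])
E
```

```text
t 6.6 tcp [ 0.5783 -0.0626  0.2188] yaw -41.5 tilt 0.1 F [-1.7 -1.5  0.1] w 0.0495
lid scene (768, array([ 0.5898, -0.0837,  0.1348], dtype=float32), array([ 0.5868, -0.0794]), array([0.0893, 0.0884]), 45.3) [ 0.58937638 -0.08011984  0.04119122]
tab (60, array([ 0.5779, -0.0711,  0.156 ], dtype=float32), array([ 0.5734, -0.0665]), array([0.0066, 0.046 ]), 40.7)
rim 251 [ 0.60668623 -0.18126743  0.04148759]
lid top (225, array([ 0.5532, -0.0616,  0.1344], dtype=float32), array([ 0.5551, -0.0587]), array([0.0517, 0.0173]), 63.3) [ 0.55537103 -0.06152862  0.0149731 ]
tab (23, array([ 0.5613, -0.0519,  0.159 ], dtype=float32), array([ 0.5614, -0.0525]), array([0.0082, 0.0066]), 87.3)
0.6,-15.56,-20.43,-0.12,0,0.002,-0.672
0.6,-15.55,-20.43,6.68,0,0.002,-0.672
```

>>> apply_moves(commands=[0.6,-15.6,-20.4,-0.1,0,0,-0.67,0.6,-15.6,-20.4,-0.1,0,0,-0.67,0.6,-15.6,-20.4,-0.1,0,0,-0.67,0.6,-15.6,-20.4,-0.1,0,0,-0.67,0.6,-15.6,-20.4,-0.1,0,0,-0.67,0.6,-15.6,-20.4,-0.1,0,0,-0.67,0.6,-15.6,-20.4,-0.1,0,0,-0.67,0.6,-15.6,-20.4,-0.1,0,0,-0.67])

```text
t: 7.37
ee_pos: [0.5966, 0.1959, 0.2198]
orientation: [1.0, -0.026, -0.001, 0.0]
wrist_force: [1.1, 0.1, -0.7]
grip_width: 0.0561
gripper_force: 0.0
```

```bash
python3 - <<'E'
from lid import *
p,Rt=start(); lid("top")
im=get_image("scene");save(im,"s4.png");W=cloud(im);hsv=cv2.cvtColor(im["pixels"],cv2.COLOR_RGB2HSV);H,S=hsv[...,0],hsv[...,1]
rk=(np.abs(W[...,0]-.59)<.12)&(np.abs(W[...,1]-.175)<.11)
for a in(.18,.2,.22):
    g=W[rk&(H<14)&(S>170)&(W[...,2]>a)&(W[...,2]<a+.02)]
    if len(g)>10:
        from scipy.optimize import least_squares
        print(a,len(g),least_squares(lambda q:np.hypot(g[:,0]-q[0],g[:,1]-q[1])-.012,[.597,.1935]).x)
p,Rt=rows(p,Rt,[(.6,.597,.1935,.152,-3)])
E
```

```text
t 7.37 tcp [0.5966 0.1959 0.2198] yaw -2.9 tilt 0.11 F [ 1.1  0.1 -0.7] w 0.0561
lid top (2158, array([ 0.5866, -0.0802,  0.1346], dtype=float32), array([ 0.5862, -0.079 ]), array([0.0912, 0.0911]), 80.4) [ 0.58707838 -0.08012917  0.04316908]
tab (123, array([ 0.5732, -0.0651,  0.159 ], dtype=float32), array([ 0.5735, -0.0655]), array([0.0073, 0.0433]), 41.1)
rim 349 [ 0.60599542 -0.18114329  0.04164184]
0.18 60 [0.59476061 0.19687057]
0.2 63 [0.59471446 0.19736844]
0.22 65 [0.59440697 0.19751645]
0.6,0.06,0.24,6.78,0,0.002,0.001
```

View pics/s4.png

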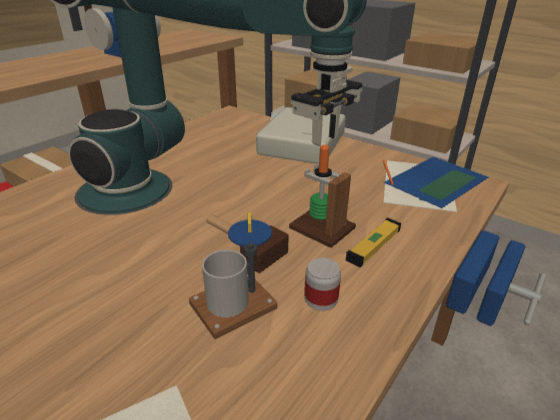

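The gripper is above the orange grip at (324,160), the pot mouth at (225,262) is clear, and the cover at (250,233) is aside. I'll descend and grip.

>>> apply_moves(commands=[0.6,-0.1,0,2,0,0,0,0.6,-0.1,0,4,0,0,0,0.6,-0.1,0,6,0,0,0,0.6,-0.1,0,6.8,0,0,0,0.6,-0.1,0,6.8,0,0,0,0.4,-0.1,0,6.8,0,0,0,0.25,-0.1,0,6.8,0,0,0,0.2,-0.1,0,6.8,0,0,0], grip_force=25)

```text
t: 8.13
ee_pos: [0.5967, 0.1935, 0.1546]
orientation: [1.0, -0.027, 0.001, -0.0]
wrist_force: [0.9, -0.8, -0.1]
grip_width: 0.0405
gripper_force: 0.0
```

>>> apply_moves(commands=[0.1,0,0,0,0,0,0,0.1,0,0,0,0,0,0,0.1,0,0,0,0,0,0,0.1,0,0,0,0,0,0,0.1,0,0,0,0,0,0,0.1,0,0,0,0,0,0,0.1,0,0,0,0,0,0,0.1,0,0,0,0,0,0])

```text
t: 8.8
ee_pos: [0.5963, 0.1938, 0.1537]
orientation: [1.0, -0.027, 0.0, -0.0]
wrist_force: [-0.3, 0.6, 5.3]
grip_width: 0.0235
gripper_force: 25.0
```

>>> apply_moves(commands=[0.1,0,0,-1,0,0,0,0.1,0,0,-2.3,0,0,0,0.1,0,0,-2.5,0,0,0,0.1,-2,0,-2.5,0,0,0,0.1,-5,0,-2.5,0,0,0,0.1,-8,0,-2.5,0,0,0,0.1,-10.5,0,-2.5,0,0,0,0.1,-11,0,-2.5,0,0,0])

```text
t: 9.47
ee_pos: [0.4838, 0.1999, 0.179]
orientation: [1.0, -0.027, 0.0, -0.0]
wrist_force: [-0.4, -0.5, -1.6]
grip_width: 0.0238
gripper_force: 25.0
```

```bash
python3 - <<'E'
from lid import *
p,Rt=start()
im=get_image("scene");W=cloud(im);hsv=cv2.cvtColor(im["pixels"],cv2.COLOR_RGB2HSV);H,S,V=[hsv[...,i].astype(int) for i in range(3)]
b=(np.hypot(W[...,0]-p[0],W[...,1]-p[1])<.06)
g=W[b&(H>40)&(H<85)&(S>100)&(W[...,2]>.02)]; print("head",len(g),g.min(0),g.max(0))
c=W[b&(V<70)&(W[...,2]>.165)&(W[...,2]<.21)]; print("collar",len(c),c.min(0),c.max(0))
p,Rt=rows(p,Rt,[(.1,p[0],p[1],.31,-3),(.1,.5,0,.31,-3)])
p,Rt=rows(p,Rt,[(.1,.6065,-.1812,.31,-3)])
E
```

```text
t 9.47 tcp [0.4838 0.1999 0.179 ] yaw -3.1 tilt 0.06 F [-0.4 -0.5 -1.6] w 0.0238
head 445 [0.45710685 0.16720462 0.06689605] [0.52251258 0.23892598 0.51521287]
collar 77 [0.46505841 0.17508302 0.18262973] [0.50514281 0.21603579 0.2000752 ]
0.1,0.01,-0.01,-13.1,-0.001,-0.001,-0.001
0.1,2.69,19.87,-13.11,-0.001,-0.001,-0.001
0.1,11.59,17.53,0.01,0,0,-0
```

>>> apply_moves(commands=[0.1,0,0,-4,0,0,0,0.1,0,0,-8,0,0,0,0.1,0,0,-12,0,0,0,0.1,0,1,-13.1,0,0,0,0.1,0.5,4,-13.1,0,0,0,0.1,1,8,-13.1,0,0,0,0.1,1.5,12,-13.1,0,0,0,0.1,2,16,-13.1,0,0,0])

```text
t: 10.18
ee_pos: [0.498, 0.0368, 0.3092]
orientation: [1.0, -0.027, 0.0, 0.0]
wrist_force: [0.6, 0.5, -1.8]
grip_width: 0.024
gripper_force: 25.0
```

>>> apply_moves(commands=[0.1,1.5,4,0,0,0,0,0.1,3,8,0,0,0,0,0.1,5,12,0,0,0,0,0.1,7,15,0,0,0,0,0.1,9,18,0,0,0,0,0.1,11,20.5,0,0,0,0,0.1,12,21.5,0,0,0,0,0.1,12,21.5,0,0,0,0])

```text
t: 10.85
ee_pos: [0.6073, -0.1857, 0.3072]
orientation: [1.0, -0.028, -0.001, -0.0]
wrist_force: [-0.6, 0.1, -0.9]
grip_width: 0.0237
gripper_force: 25.0
```

```bash
cat > brush.py <<'E'
from lid import *
def brush(p):
    im=get_image("scene");W=cloud(im);hsv=cv2.cvtColor(im["pixels"],cv2.COLOR_RGB2HSV);H,S,V=[hsv[...,i].astype(int) for i in range(3)]
    b=(np.hypot(W[...,0]-p[0],W[...,1]-p[1])<.05)&(W[...,2]<p[2]+.1)&(W[...,2]>.13)
    m=b&(H>45)&(H<85)&(S>90); g=W[m]
    if len(g)>50: print("head",len(g),"z",np.percentile(g[:,2],[0,2,98]).round(4))
    z0=np.median(g[:,2]); q=g[abs(g[:,2]-z0)<.025]
    print("head c",least(q,.03))
    q=W[b&(H<14)&(S>150)]; print("grip",len(q),least(q,.012) if len(q)>8 else "")
    return im
def least(g,r):
    from scipy.optimize import least_squares
    s=least_squares(lambda q:np.hypot(g[:,0]-q[0],g[:,1]-q[1])-r,[g[:,0].mean()-.01,g[:,1].mean()+.01],loss='soft_l1',f_scale=.002); return s.x.round(4)
E
python3 - <<'E'
from brush import *
p,Rt=start(); im=brush(p); save(im,"s5.png")
rows(p,Rt,[(.1,.6065,-.1812,.31,-3)])
E
```

```text
t 10.85 tcp [ 0.6073 -0.1857  0.3072] yaw -3.3 tilt 0.12 F [-0.6  0.1 -0.9] w 0.0237
head 1030 z [0.195  0.1994 0.2485]
head c [ 0.6043 -0.183 ]
grip 428 [ 0.6059 -0.185 ]
0.1,-0.11,-0.44,-0.28,-0,0.002,-0.004
```

View pics/s5.png

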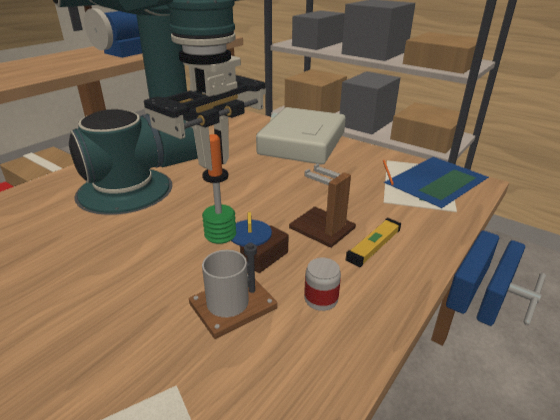

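The brush hangs upright above the pot: head at (219,224), pot mouth at (225,262), cover aside at (250,233). I'll centre it and go down.

>>> apply_moves(commands=[0.1,0.1,-0.3,1,0,0,0,0.1,0.1,-0.3,3,0,0,0,0.1,0.1,-0.3,5.5,0,0,0,0.1,0.1,-0.3,8,0,0,0,0.1,0.1,-0.3,10.5,0,0,0,0.1,0.1,-0.3,13,0,0,0,0.1,0.1,-0.3,15,0,0,0,0.1,0.1,-0.3,16,0,0,0])

```text
t: 11.57
ee_pos: [0.6057, -0.1781, 0.1459]
orientation: [1.0, -0.027, -0.001, -0.0]
wrist_force: [-0.4, 0.1, -1.1]
grip_width: 0.0239
gripper_force: 25.0
```

>>> apply_moves(commands=[0.1,0,0,0.3,0,0,0,0.1,0,0,0.6,0,0,0,0.1,0,0,0.9,0,0,0,0.1,0,0,1.1,0,0,0,0.1,0,0,1.1,0,0,0,0.1,0,0,1.1,0,0,0,0.1,0,0,1.1,0,0,0,0.1,0,0,1.1,0,0,0])

```text
t: 12.23
ee_pos: [0.6071, -0.1796, 0.1385]
orientation: [1.0, -0.027, 0.0, 0.0]
wrist_force: [-0.4, 0.2, 0.3]
grip_width: 0.0233
gripper_force: 25.0
```

```bash
python3 - <<'E'
from brush import *
import time
for i in range(4):
    p,Rt=start(); print(state()["moment"].round(2)); get_image("top")
E
```

```text
t 12.23 tcp [ 0.6071 -0.1796  0.1385] yaw -3.1 tilt 0.04 F [-0.4  0.2  0.3] w 0.0233
[ 0.05 -0.12 -0.03]
t 12.28 tcp [ 0.6071 -0.1795  0.1384] yaw -3.1 tilt 0.03 F [0.5 0.5 0.1] w 0.0237
[ 0.04 -0.09  0.05]
t 12.33 tcp [ 0.607  -0.1795  0.1383] yaw -3.1 tilt 0.02 F [ 0.4  0.1 -0.3] w 0.0237
[ 0.06 -0.2   0.05]
t 12.38 tcp [ 0.607  -0.1795  0.1383] yaw -3.1 tilt 0.02 F [ 0.8  0.3 -1.1] w 0.0239
[ 0.01 -0.15 -0.06]
```

>>> apply_moves(commands=[0.1,0,0.1,0.2,0,0,0,0.1,0,0.1,0.4,0,0,0,0.1,0,0.1,0.5,0,0,0,0.1,0,0.1,0.5,0,0,0,0.1,0,0.1,0.5,0,0,0,0.1,0,0.1,0.5,0,0,0,0.1,0,0.1,0.5,0,0,0,0.1,0,0.1,0.5,0,0,0])

```text
t: 13.1
ee_pos: [0.6069, -0.1804, 0.1332]
orientation: [1.0, -0.027, 0.0, -0.0]
wrist_force: [0.1, 0.1, 2.1]
grip_width: 0.0241
gripper_force: 25.0
```

```bash
python3 - <<'E'
from brush import *
F=[]
for i in range(6):
    s=state(); F.append(s["wrist_force"]); get_image("top")
print(np.mean(F,0).round(2),np.std(F,0).round(2)); start()
E
```

```text
[0.59 0.44 1.92] [0.51 0.84 0.66]
t 13.4 tcp [ 0.6069 -0.1805  0.1331] yaw -3.1 tilt 0.0 F [0.5 0.8 1.6] w 0.0237
```

Pressing gently, about 2–3 N. Up to the rim, down again for the second stroke, and up once more.

>>> apply_moves(commands=[0.1,0,0,-1.5,0,0,0,0.1,0,0,-3.5,0,0,0,0.1,0,0,-5.5,0,0,0,0.1,0,0,-7.5,0,0,0,0.1,0,0,-9.5,0,0,0,0.1,0,0,-10.8,0,0,0,0.1,0,0,-10.8,0,0,0,0.1,0,0,-10.8,0,0,0])

```text
t: 14.07
ee_pos: [0.6069, -0.1805, 0.2413]
orientation: [1.0, -0.027, 0.0, 0.0]
wrist_force: [-0.7, -0.5, -1.4]
grip_width: 0.0236
gripper_force: 25.0
```

```bash
python3 - <<'E'
from brush import *
p,_=start(); brush(p)
E
```

```text
t 14.07 tcp [ 0.6069 -0.1805  0.2413] yaw -3.1 tilt 0.03 F [-0.7 -0.5 -1.4] w 0.0236
head 943 z [0.1311 0.1348 0.1829]
head c [ 0.604  -0.1779]
grip 368 [ 0.6054 -0.1798]
```

>>> apply_moves(commands=[0.1,0.1,0.1,1.5,0,0,0,0.1,0.1,0.1,3.5,0,0,0,0.1,0.1,0.1,5.5,0,0,0,0.1,0.1,0.1,7.5,0,0,0,0.1,0.1,0.1,9.3,0,0,0,0.1,0.1,0.1,10.3,0,0,0,0.1,0.1,0.1,10.8,0,0,0,0.1,0.1,0.1,10.8,0,0,0])

```text
t: 14.78
ee_pos: [0.6071, -0.1813, 0.1315]
orientation: [1.0, -0.027, -0.001, -0.0]
wrist_force: [-2.2, 0.8, 1.2]
grip_width: 0.0235
gripper_force: 25.0
```

>>> apply_moves(commands=[0.1,0,0,0,0,0,0,0.1,0,0,0,0,0,0,0.1,0,0,0,0,0,0,0.1,0,0,0,0,0,0,0.1,0,0,0,0,0,0,0.1,0,0,0,0,0,0,0.1,0,0,0,0,0,0,0.1,0,0,0,0,0,0])

```text
t: 15.45
ee_pos: [0.6079, -0.1816, 0.1332]
orientation: [1.0, -0.027, 0.0, 0.0]
wrist_force: [-0.6, 0.4, 1.0]
grip_width: 0.0235
gripper_force: 25.0
```

>>> apply_moves(commands=[0.1,0,0,-1.5,0,0,0,0.1,0,0,-3.5,0,0,0,0.1,0,0,-5.5,0,0,0,0.1,0,0,-7.5,0,0,0,0.1,0,0,-9.5,0,0,0,0.1,0,0,-10.8,0,0,0,0.1,0,0,-10.8,0,0,0,0.1,0,0,-10.8,0,0,0])

```text
t: 16.12
ee_pos: [0.608, -0.1816, 0.2414]
orientation: [1.0, -0.027, 0.0, 0.0]
wrist_force: [-0.2, -0.3, -2.1]
grip_width: 0.0236
gripper_force: 25.0
```

```bash
python3 - <<'E'
from brush import *
p,_=start(); brush(p)
E
```

```text
t 16.12 tcp [ 0.608  -0.1816  0.2414] yaw -3.1 tilt 0.04 F [-0.2 -0.3 -2.1] w 0.0236
head 949 z [0.1316 0.1346 0.1829]
head c [ 0.605  -0.1788]
grip 376 [ 0.6065 -0.1807]
```

>>> apply_moves(commands=[0.1,0,0,-3,0,0,0,0.1,0,0,-6.5,0,0,0,0.1,0,0,-7,0,0,0,0.1,-1,-1.5,-7,0,0,0,0.1,-3,-4.5,-7,0,0,0,0.1,-5,-8,-7,0,0,0,0.1,-7,-11.5,-7,0,0,0,0.1,-9,-15,-7,0,0,0])

```text
t: 16.83
ee_pos: [0.5248, -0.0257, 0.3093]
orientation: [1.0, -0.027, -0.001, -0.0]
wrist_force: [0.4, 0.3, -0.3]
grip_width: 0.0235
gripper_force: 25.0
```

```bash
python3 - <<'E'
from brush import *
p,Rt=start(); 
p,Rt=rows(p,Rt,[(.1,.484,.2,.31,-3.1)])
rows(p,Rt,[(.1,.484,.2,.179,-3.1),(.1,.5963,.1938,.179,-3.1)])
E
```

```text
t 16.83 tcp [ 0.5248 -0.0257  0.3093] yaw -3.1 tilt 0.11 F [ 0.4  0.3 -0.3] w 0.0235
0.1,-5.31,-22.31,-0.06,-0,0.002,-0.001
0.1,-0,-0,13.1,-0,-0,0
0.1,11.24,0.01,13.1,-0,-0,0
```

>>> apply_moves(commands=[0.1,-1,-3.5,0,0,0,0,0.1,-2,-7,0,0,0,0,0.1,-3,-11,0,0,0,0,0.1,-4,-15,0,0,0,0,0.1,-5,-18.5,0,0,0,0,0.1,-5.3,-21.3,0,0,0,0,0.1,-5.3,-22.3,0,0,0,0,0.1,-5.3,-22.3,0,0,0,0])

```text
t: 17.5
ee_pos: [0.4848, 0.2005, 0.3095]
orientation: [1.0, -0.026, -0.001, 0.0]
wrist_force: [-0.7, 0.4, -1.3]
grip_width: 0.0234
gripper_force: 25.0
```

>>> apply_moves(commands=[0.1,0,0,2,0,0,0,0.1,0,0,5,0,0,0,0.1,0,0,8,0,0,0,0.1,0,0,11,0,0,0,0.1,0,0,12.6,0,0,0,0.1,0,0,13,0,0,0,0.1,0,0,13,0,0,0,0.1,0,0,13,0,0,0])

```text
t: 18.17
ee_pos: [0.4857, 0.1981, 0.182]
orientation: [1.0, -0.027, 0.0, -0.0]
wrist_force: [-1.2, -0.2, -0.2]
grip_width: 0.0235
gripper_force: 25.0
```

```bash
python3 - <<'E'
from brush import *
p,Rt=start(); 
rows(p,Rt,[(.1,.5963,.1938,.179,-3.1)])
for n in("top","scene"):
    im=get_image(n);W=cloud(im);hsv=cv2.cvtColor(im["pixels"],cv2.COLOR_RGB2HSV);H,S,V=[hsv[...,i].astype(int) for i in range(3)]
    x,y,z=W[...,0],W[...,1],W[...,2]; rk=(x>.535)&(x<.63)&(abs(y-.19)<.06)&(S<70)&(V>90)&(z>.158)&(z<.172)
    print(n,ctr(rk,W))
    for a,b in((.575,.595),(.595,.615)):
        q=W[rk&(x>a)&(x<b)]; ys=np.sort(q[:,1])
        if len(ys)>9:
            i=np.argmax(np.diff(ys)); print(a,ys[[0,i,i+1,-1]].round(4))
    if n=="scene":
        c=(np.hypot(x-p[0],y-p[1])<.03); q=W[c&(H<14)&(S>150)&(z>.18)]; print("grip",len(q),least(q,.012))
        q=W[c&(S<90)&(V>60)&(z>.13)&(z<.18)];print("rod",len(q),least(q,.006) if len(q)>10 else "")
E
```

```text
t 18.17 tcp [0.4857 0.1981 0.182 ] yaw -3.1 tilt 0.04 F [-1.2 -0.2 -0.2] w 0.0235
0.1,11.07,-0.18,0.31,-0,-0.001,-0.001
top (798, array([0.5944, 0.1946, 0.165 ], dtype=float32), array([0.5948, 0.1951]), array([0.0566, 0.0726]), 87.5)
0.575 [0.1674 0.1835 0.2068 0.2239]
0.595 [0.1666 0.183  0.2066 0.2231]
scene (278, array([0.5919, 0.1919, 0.1639], dtype=float32), array([0.5947, 0.1945]), array([0.0601, 0.0729]), 87.2)
0.575 [0.1648 0.1828 0.2064 0.2241]
0.595 [0.1671 0.1819 0.2061 0.2228]
grip 158 [0.4842 0.1989]
rod 76 [0.4848 0.1989]
```

>>> apply_moves(commands=[0.1,1,-0.2,0.2,0,0,0,0.1,3,-0.2,0.2,0,0,0,0.1,5,-0.2,0.2,0,0,0,0.1,7,-0.2,0.2,0,0,0,0.1,9,-0.2,0.2,0,0,0,0.1,10.7,-0.2,0.2,0,0,0,0.1,11.1,-0.2,0.2,0,0,0,0.1,11.1,-0.2,0.2,0,0,0])

```text
t: 18.93
ee_pos: [0.5972, 0.1945, 0.1788]
orientation: [1.0, -0.027, -0.0, 0.0]
wrist_force: [-0.3, -0.4, -1.0]
grip_width: 0.024
gripper_force: 25.0
```

```bash
python3 - <<'E'
from brush import *
p,Rt=start(); rows(p,Rt,[(.1,.5963,.1945,.1535,-3.1)])
E
```

```text
t 18.93 tcp [0.5972 0.1945 0.1788] yaw -3.1 tilt 0.02 F [-0.3 -0.4 -1. ] w 0.024
0.1,-0.09,0.01,2.53,0,0,-0.001
```

>>> apply_moves(commands=[0.1,-0.1,0,0.8,0,0,0,0.1,-0.1,0,1.6,0,0,0,0.1,-0.1,0,2.2,0,0,0,0.1,-0.1,0,2.5,0,0,0,0.1,-0.1,0,2.5,0,0,0,0.1,-0.1,0,2.5,0,0,0,0.1,-0.1,0,2.5,0,0,0,0.1,-0.1,0,2.5,0,0,0])

```text
t: 19.6
ee_pos: [0.595, 0.1948, 0.154]
orientation: [1.0, -0.027, -0.0, -0.0]
wrist_force: [0.1, -0.6, -1.6]
grip_width: 0.0238
gripper_force: 25.0
```

```bash
python3 - <<'E'
from brush import *
p,Rt=start()
im=get_image("scene"); W=cloud(im);hsv=cv2.cvtColor(im["pixels"],cv2.COLOR_RGB2HSV);x,y,z=[W[...,i] for i in range(3)]
c=W[(np.hypot(x-.596,y-.195)<.03)&(hsv[...,2]<70)&(z>.155)&(z<.195)]; print("collar",len(c),np.percentile(c[:,2],[2,50,98]).round(4)); start()
save({"pixels":cv2.resize(im["pixels"][120:250,270:400],(600,600),interpolation=cv2.INTER_CUBIC)},"s6.png")
E
```

```text
t 19.6 tcp [0.595  0.1948 0.154 ] yaw -3.1 tilt 0.0 F [ 0.1 -0.6 -1.6] w 0.0238
collar 88 [0.1655 0.1721 0.1751]
t 19.65 tcp [0.5951 0.1948 0.154 ] yaw -3.1 tilt 0.0 F [ 0.2 -0.4 -1.5] w 0.0238
```

View pics/s6.png

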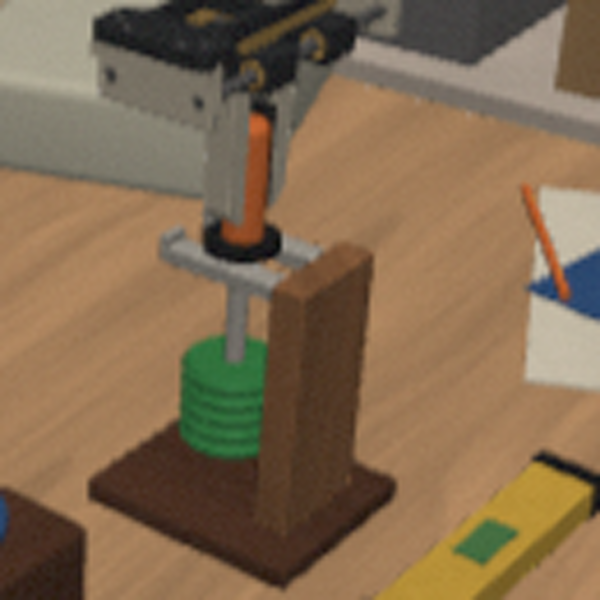

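The collar sits between and on the prongs (crop (240,240)), upright. I lower the last millimetre or two, release and rise.

>>> apply_moves(commands=[0.1,0.1,0,0.1,0,0,0,0.1,0.1,0,0.15,0,0,0,0.1,0.1,0,0.15,0,0,0,0.1,0.1,0,0.15,0,0,0,0.3,0.1,0,0.15,0,0,0,0.45,0.1,0,0.15,0,0,0,0.6,0.1,0,0.15,0,0,0,0.6,0.1,0,0.15,0,0,0])

```text
t: 20.32
ee_pos: [0.5962, 0.1946, 0.1524]
orientation: [1.0, -0.027, -0.0, 0.0]
wrist_force: [0.4, 0.5, 0.5]
grip_width: 0.043
gripper_force: 0.0
```

>>> apply_moves(commands=[0.6,0,0,0,0,0,0,0.6,0,0,0,0,0,0,0.6,0,0,-1,0,0,0,0.6,0,0,-3,0,0,0,0.6,0,0,-5.5,0,0,0,0.6,0,0,-8,0,0,0,0.6,0,0,-9,0,0,0,0.6,0,0,-9,0,0,0])

```text
t: 20.98
ee_pos: [0.5969, 0.1949, 0.2458]
orientation: [1.0, -0.027, 0.002, -0.001]
wrist_force: [-0.3, 1.0, -0.0]
grip_width: 0.0558
gripper_force: 0.0
```

```bash
python3 - <<'E'
from brush import *
p,Rt=start()
im=get_image("scene"); W=cloud(im);hsv=cv2.cvtColor(im["pixels"],cv2.COLOR_RGB2HSV);x,y,z=[W[...,i] for i in range(3)]
near=np.hypot(x-.596,y-.195)<.04
c=W[near&(hsv[...,2]<70)&(z>.155)&(z<.195)]; print("collar",len(c),np.percentile(c[:,2],[2,50,98]).round(4))
for a in(.176,.2,.22):
    g=W[near&(hsv[...,0]<14)&(hsv[...,1]>150)&(z>a)&(z<a+.02)]; print(a,len(g),least(g,.012))
# path: near lid tab at (.5735,-.066), yaw -51
th=180-48.0
rows(p,Rt,[(.3,.576,-.068,.24,-48)])
E
```

```text
t 20.98 tcp [0.5969 0.1949 0.2458] yaw -3.1 tilt 0.24 F [-0.3  1.  -0. ] w 0.0558
collar 89 [0.1651 0.1721 0.1743]
0.176 64 [0.5946 0.1959]
0.2 67 [0.5949 0.1959]
0.22 74 [0.594  0.1965]
0.3,-0.67,26.36,0.54,-0.003,-0.003,0.784
```

The brush hangs upright in the seat, with grip readings equal to those at the start, and it is released. Now to the tab to shut the cover.

>>> apply_moves(commands=[0.5,0,3.5,0,0,0,0.1,0.4,-0.2,7.5,0,0,0,0.2,0.3,-0.4,11.5,0.2,0,0,0.32,0.3,-0.5,15.5,0.3,0,0,0.44,0.3,-0.6,19.5,0.4,0,0,0.56,0.3,-0.7,23.5,0.5,0,0,0.68,0.3,-0.8,26.1,0.5,0,0,0.79,0.3,-0.8,26.1,0.5,0,0,0.79])

```text
t: 21.7
ee_pos: [0.5729, -0.0696, 0.2354]
orientation: [0.91, -0.415, -0.001, 0.001]
wrist_force: [-0.5, -0.5, -0.6]
grip_width: 0.0279
gripper_force: 0.0
```

```bash
python3 - <<'E'
from brush import *
p,Rt=start(); lid("scene"); 
p,Rt=rows(p,Rt,[(.3,.5738,-.066,.107,-48.5)])
pv=np.array([.625,-.1235])
th=-228.5; end=-102.5
for c in range(4):
    print("arc",c); w=[]
    for i in range(8):
        th=min(th+5,end); w.append((.3,*(pv+.077*np.array([np.cos(np.radians(th)),np.sin(np.radians(th))])),.107,th+180))
    p,Rt=rows(p,Rt,w)
E
```

```text
t 21.7 tcp [ 0.5729 -0.0696  0.2354] yaw -49.0 tilt 0.16 F [-0.5 -0.5 -0.6] w 0.0279
lid scene (776, array([ 0.5898, -0.0839,  0.1348], dtype=float32), array([ 0.5875, -0.0822]), array([0.0891, 0.0863]), 38.1) [ 0.58725058 -0.08205728  0.0419149 ]
tab (62, array([ 0.5783, -0.0714,  0.1559], dtype=float32), array([ 0.5736, -0.0669]), array([0.0066, 0.0446]), 40.4)
rim 254 [ 0.6068938  -0.18128306  0.04170648]
0.3,-0.2,-0.33,12.84,0.002,0.001,-0.009
arc 0
0.3,0.03,0.64,-0,0,0,-0.087
0.3,0.11,1.31,-0,0,0,-0.174
0.3,0.26,1.96,-0,0,0,-0.262
0.3,0.46,2.6,-0,0,0,-0.349
0.3,0.72,3.23,-0,0,0,-0.436
0.3,1.03,3.82,-0,0,0,-0.523
0.3,1.39,4.39,0,0,0,-0.611
0.3,1.8,4.92,0,0,0,-0.698
arc 1
0.3,0.03,0.67,0,0,0,-0.087
0.3,0.11,1.34,0,0,0,-0.174
0.3,0.26,1.99,0,0,0,-0.262
0.3,0.46,2.63,0,0,0,-0.349
0.3,0.72,3.25,0,0,0,-0.436
0.3,1.03,3.85,0,-0,0,-0.524
0.3,1.39,4.42,-0,-0,0,-0.611
0.3,1.8,4.95,-0,-0,0,-0.698
arc 2
0.3,0.03,0.67,-0,-0,0,-0.087
0.3,0.12,1.34,-0,-0,0,-0.175
0.3,0.26,1.99,-0,-0,0,-0.262
0.3,0.46,2.63,-0,-0,0,-0.349
0.3,0.72,3.25,-0,-0,0,-0.436
0.3,1.03,3.85,-0,-0,0,-0.524
0.3,1.39,4.41,-0,-0,0,-0.611
0.3,1.8,4.95,-0,-0,0,-0.698
arc 3
0.3,0.03,0.67,-0,-0,0,-0.087
0.3,0.04,0.8,-0,-0,0,-0.105
0.3,0.04,0.8,-0,-0,0,-0.105
0.3,0.04,0.8,-0,-0,0,-0.105
0.3,0.04,0.8,-0,-0,0,-0.105
0.3,0.04,0.8,-0,-0,0,-0.105
0.3,0.04,0.8,-0,-0,0,-0.105
0.3,0.04,0.8,-0,-0,0,-0.105
```

>>> apply_moves(commands=[0.3,-0.1,-0.1,0,0,0,0,0.3,-0.1,-0.1,3,0,0,0,0.3,-0.1,-0.1,6,0,0,0,0.3,-0.1,-0.1,9,0,0,0,0.3,-0.1,-0.1,11.5,0,0,0,0.3,-0.1,-0.1,12.8,0,0,0,0.3,-0.1,-0.1,12.8,0,0,0,0.3,-0.1,-0.1,12.8,0,0,0])

```text
t: 22.42
ee_pos: [0.5742, -0.0633, 0.1098]
orientation: [0.913, -0.409, -0.0, 0.0]
wrist_force: [-0.4, 0.3, 0.2]
grip_width: 0.0277
gripper_force: 0.0
```

>>> apply_moves(commands=[0.3,0,0.65,0,0,0,-0.087,0.3,0.1,1.3,0,0,0,-0.175,0.3,0.25,2.0,0,0,0,-0.26,0.3,0.45,2.6,0,0,0,-0.35,0.3,0.7,3.2,0,0,0,-0.44,0.3,1.0,3.8,0,0,0,-0.52,0.3,1.4,4.4,0,0,0,-0.61,0.3,1.8,4.9,0,0,0,-0.7])

```text
t: 23.08
ee_pos: [0.5502, -0.1102, 0.112]
orientation: [0.998, -0.069, 0.001, 0.0]
wrist_force: [-0.7, 1.1, -0.0]
grip_width: 0.028
gripper_force: 0.5
```

```bash
python3 - <<'E'
from brush import *
p,Rt=start(); lid("scene")
pv=np.array([.625,-.1235]);w=[]
for th in range(-184,-150,5): w.append((.3,*(pv+.077*np.array([np.cos(np.radians(th)),np.sin(np.radians(th))])),.107,th+180))
rows(p,Rt,w)
E
```

```text
t 23.08 tcp [ 0.5502 -0.1102  0.112 ] yaw -8.0 tilt 0.16 F [-0.7  1.1 -0. ] w 0.028
lid scene (688, array([ 0.5773, -0.1134,  0.1348], dtype=float32), array([ 0.5762, -0.1098]), array([0.0916, 0.0789]), 71.6) [ 0.57388153 -0.11647056  0.03579928]
tab (135, array([ 0.5537, -0.1042,  0.1531], dtype=float32), array([ 0.5516, -0.1007]), array([0.0118, 0.0481]), 72.6)
rim 258 [ 0.60676616 -0.18114856  0.04163881]
0.3,-0.09,0.81,0.5,0,-0.003,-0.069
0.3,-0.02,1.48,0.5,0,-0.003,-0.156
0.3,0.11,2.14,0.5,0,-0.003,-0.244
0.3,0.31,2.78,0.5,0,-0.003,-0.331
0.3,0.55,3.41,0.5,0.001,-0.003,-0.418
0.3,0.85,4.01,0.5,0.001,-0.003,-0.505
0.3,1.2,4.58,0.5,0.001,-0.003,-0.593
```

>>> apply_moves(commands=[0.3,0,0.7,0.2,0,0,-0.087,0.3,0.05,1.35,0.2,0,0,-0.175,0.3,0.2,2.0,0.2,0,0,-0.26,0.3,0.4,2.65,0.2,0,0,-0.35,0.3,0.65,3.25,0.2,0,0,-0.44,0.3,0.95,3.85,0.2,0,0,-0.52,0.3,1.3,4.4,0.2,0,0,-0.61,0.3,1.75,4.95,0.2,0,0,-0.7])

```text
t: 23.8
ee_pos: [0.5604, -0.1617, 0.1095]
orientation: [0.961, 0.276, 0.001, 0.0]
wrist_force: [-0.6, -0.2, -0.2]
grip_width: 0.028
gripper_force: 0.5
```

```bash
python3 - <<'E'
from brush import *
p,Rt=start(); lid("scene")
pv=np.array([.625,-.1235]);w=[]
for th in (-143,-138,-133,-128,-123,-118,-113,-109): w.append((.3,*(pv+.077*np.array([np.cos(np.radians(th)),np.sin(np.radians(th))])),.107,th+180))
p,Rt=rows(p,Rt,w)
w=[]
for th in (-105,-102,-100): w.append((.3,*(pv+.077*np.array([np.cos(np.radians(th)),np.sin(np.radians(th))])),.107,th+180))
rows(p,Rt,w)
E
```

```text
t 23.8 tcp [ 0.5604 -0.1617  0.1095] yaw 32.0 tilt 0.11 F [-0.6 -0.2 -0.2] w 0.028
lid scene (714, array([ 0.5838, -0.1524,  0.1348], dtype=float32), array([ 0.5765, -0.15  ]), array([0.0906, 0.0815]), 78.8) [ 0.57384604 -0.14795256  0.04171654]
tab (85, array([ 0.5644, -0.1529,  0.1511], dtype=float32), array([ 0.5545, -0.1556]), array([0.044 , 0.0095]), 24.7)
rim 196 [ 0.60660392 -0.18095434  0.04185669]
0.3,-0.17,0.86,0.25,0.001,-0.001,-0.087
0.3,-0.09,1.52,0.25,0.002,-0.001,-0.175
0.3,0.06,2.18,0.25,0.002,-0.001,-0.262
0.3,0.26,2.82,0.25,0.002,-0.001,-0.349
0.3,0.52,3.44,0.25,0.002,-0.001,-0.436
0.3,0.83,4.03,0.26,0.002,-0.001,-0.524
0.3,1.19,4.6,0.26,0.002,-0.001,-0.611
0.3,1.51,5.03,0.26,0.002,-0.001,-0.681
0.3,0.02,0.54,-0,-0,0,-0.07
0.3,0.06,0.94,-0,-0,0,-0.122
0.3,0.1,1.21,-0,-0,0,-0.157
```

>>> apply_moves(commands=[0.3,0,0.8,0.2,0,0,-0.087,0.3,0,1.5,0.2,0,0,-0.175,0.3,0.1,2.15,0.2,0,0,-0.26,0.3,0.3,2.8,0.2,0,0,-0.35,0.3,0.5,3.4,0.2,0,0,-0.44,0.3,0.85,4.0,0.2,0,0,-0.52,0.3,1.2,4.6,0.2,0,0,-0.61,0.3,1.5,5.0,0.2,0,0,-0.68])

```text
t: 24.52
ee_pos: [0.5998, -0.1961, 0.1071]
orientation: [0.815, 0.58, 0.0, 0.001]
wrist_force: [-0.1, 0.0, 0.3]
grip_width: 0.0277
gripper_force: 0.4
```

>>> apply_moves(commands=[0.3,0,0.3,0,0,0,-0.04,0.3,0,0.6,0,0,0,-0.08,0.3,0.05,0.8,0,0,0,-0.1,0.3,0.05,0.8,0,0,0,-0.1,0.3,0.05,0.8,0,0,0,-0.1,0.3,0.05,0.8,0,0,0,-0.1,0.3,0.05,0.8,0,0,0,-0.1,0.3,0.05,0.8,0,0,0,-0.1])

```text
t: 25.18
ee_pos: [0.6065, -0.1983, 0.1057]
orientation: [0.785, 0.619, 0.0, 0.0]
wrist_force: [-0.3, 0.7, -0.1]
grip_width: 0.028
gripper_force: 0.0
```

```bash
python3 - <<'E'
from brush import *
p,Rt=start(); lid("scene")
E
```

```text
t 25.18 tcp [ 0.6065 -0.1983  0.1057] yaw 76.5 tilt 0.01 F [-0.3  0.7 -0.1] w 0.028
lid scene (589, array([ 0.624 , -0.1872,  0.1345], dtype=float32), array([ 0.6158, -0.1853]), array([0.0961, 0.0718]), 54.0) [ 0.60578896 -0.180759    0.04250097]
tab (139, array([ 0.5964, -0.2069,  0.1519], dtype=float32), array([ 0.594 , -0.2058]), array([0.0263, 0.0107]), 71.8)
rim 110 [ 0.6002037  -0.17518205  0.04944762]
```

>>> apply_moves(commands=[0.3,0,0.1,0,0,0,-0.01,0.3,0,0.2,0,0,0,-0.02,0.3,0,0.3,0,0,0,-0.03,0.3,0,0.3,0,0,0,-0.03,0.3,0,0.3,0,0,0,-0.03,0.3,0,0.3,0,0,0,-0.03,0.3,0,0.3,0,0,0,-0.03,0.3,0,0.3,0,0,0,-0.03])

```text
t: 25.9
ee_pos: [0.6094, -0.199, 0.1056]
orientation: [0.776, 0.631, 0.0, 0.0]
wrist_force: [-0.3, -0.4, 0.4]
grip_width: 0.0281
gripper_force: 0.0
```

>>> apply_moves(commands=[0.3,0,0.1,0,0,0,0,0.3,0,0.2,0,0,0,0,0.3,0,0.3,0,0,0,0,0.3,0,0.3,0,0,0,0,0.3,0,0.3,0,0,0,0,0.3,0,0.3,0,0,0,0,0.3,0,0.3,0,0,0,0,0.3,0,0.3,0,0,0,0])

```text
t: 26.57
ee_pos: [0.6107, -0.1994, 0.1054]
orientation: [0.776, 0.631, -0.001, -0.002]
wrist_force: [-16.8, 3.4, 6.2]
grip_width: 0.0282
gripper_force: 8.2
```

```bash
python3 - <<'E'
from brush import *
p,Rt=start(); lid("scene")
E
```

```text
t 26.57 tcp [ 0.6107 -0.1994  0.1054] yaw 78.2 tilt 0.25 F [-16.8   3.4   6.2] w 0.0282
lid scene (556, array([ 0.6265, -0.1896,  0.1345], dtype=float32), array([ 0.6161, -0.1885]), array([0.0922, 0.0687]), 42.9) [ 0.60753124 -0.18138117  0.04257285]
tab (147, array([ 0.6   , -0.2072,  0.1522], dtype=float32), array([ 0.5982, -0.205 ]), array([0.0304, 0.0107]), 73.4)
rim 79 [ 0.60087848 -0.17503158  0.0497156 ]
```

At the closed stop, pushing with about 17 N. I back off, centre over the tab, rise clear and check.

>>> apply_moves(commands=[0.3,0,-0.5,0,0,0,0,0.3,0,-0.9,0,0,0,0,0.3,0,-0.9,-2,0,0,0,0.3,0,-0.9,-5,0,0,0,0.3,0,-0.9,-8.5,0,0,0,0.3,-3,-0.9,-11,0,0,0,0.3,-7,-0.9,-12,0,0,0,0.3,-11,-0.9,-12,0,0,0])

```text
t: 27.28
ee_pos: [0.5818, -0.3066, 0.2297]
orientation: [0.775, 0.632, 0.001, 0.003]
wrist_force: [1.0, -1.0, -0.9]
grip_width: 0.028
gripper_force: 0.0
```

>>> apply_moves(commands=[0.3,0,-4,0,0,0,0,0.3,0,-8,0,0,0,0,0.3,0,-12,0,0,0,0,0.3,0,-16,0,0,0,0,0.3,0,-18,0,0,0,0,0.3,0,-18,0,0,0,0,0.3,0,-18,0,0,0,0,0.3,0,-18,0,0,0,0])

```text
t: 27.95
ee_pos: [0.4054, -0.269, 0.2258]
orientation: [0.776, 0.631, 0.0, 0.0]
wrist_force: [-0.3, -0.4, 0.1]
grip_width: 0.028
gripper_force: 0.0
```

```bash
python3 - <<'E'
from brush import *
p,Rt=start(); lid("scene"); lid("top"); im=get_image("scene"); save(im,"s7.png")
E
```

```text
t 27.95 tcp [ 0.4054 -0.269   0.2258] yaw 78.3 tilt 0.04 F [-0.3 -0.4  0.1] w 0.028
lid scene (841, array([ 0.6185, -0.1828,  0.1347], dtype=float32), array([ 0.6078, -0.1813]), array([0.0899, 0.0909]), 17.9) [ 0.60906544 -0.18164061  0.04275023]
tab (218, array([ 0.6026, -0.1998,  0.1516], dtype=float32), array([ 0.6025, -0.1991]), array([0.0441, 0.0074]), 70.4)
rim 79 [ 0.60081716 -0.17510265  0.04982833]
lid top (2094, array([ 0.6064, -0.1786,  0.1345], dtype=float32), array([ 0.6067, -0.1813]), array([0.0904, 0.0922]), 45.2) [ 0.60629836 -0.17916167  0.04282431]
tab (177, array([ 0.6001, -0.1971,  0.1571], dtype=float32), array([ 0.6005, -0.1985]), array([0.045 , 0.0091]), 71.8)
```

View pics/s7.png

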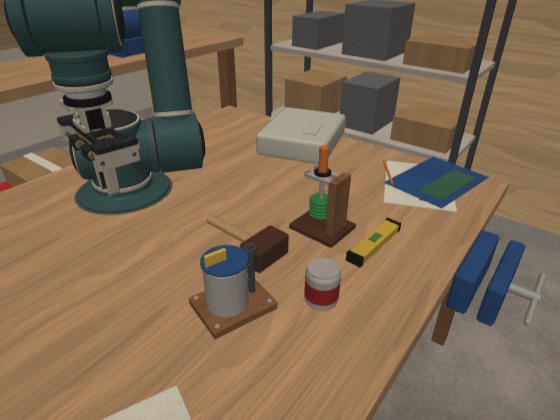

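The cover is shut over the pot at (225,262) and centred on it in both cameras. The tab angle of 71.5° matches the closed angle. The brush hangs in the rack at (323,165), the bystanders are unmoved and the arm is clear.

```bash
python3 -c "
from cell import *
print(job_done())"
```

```text
the job is handed in; nothing more can be done
None
```

I handed the job in at about 28 s of robot time: cover swung aside, two full scrub strokes done, brush hung back upright and released, then the cover swung shut to its stop; the mallet, tin and level were not touched.

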